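# Put the sanding sleeves away on their posts

## Robot

A 6-joint arm with a two-finger parallel gripper is mounted at the origin on the work surface. World frame = base frame: x ahead of the robot, y to its left, z up, the work surface at z = 0. Lengths are in m, angles in rad, forces in N, time in s.
With the tool pointing down it reaches from about 0.3 to 0.85 m from the base axis. Payload 5.4 kg.
Tool frame: the origin (TCP) lies at the centre of the arm's flange, where the gripper is bolted on; the fingertips stand bot.finger_overhang ahead of it and the grasp point (between the pads) lies 155 mm ahead of it (bot.finger_overhang is the distance from the TCP to the fingertips, in m); z points along the fingers, y is the line along which they close (so a half turn about z gives the same grasp; the last joint's range is limited). The gripper opens to 85 mm and grips with 20 to 120 N. Pads are 22 mm wide; open, the fingers measure 114 mm over their backs; the gripper's body (76 mm by 85 mm) begins 54 mm behind the grasp point. The pads swing forward as they close: fully open they stand 13 mm farther back than shut.
Start: joints at [0.917, 0.158, 1.597, -0, 1.386, -0.21], TCP at [0.247, 0.519, 0.405] pointing down, gripper open.
Joint ranges: [-2.91, 2.91], [-0.94, 2.29], [0.18, 2.7], [-1.29, 4.43], [0.17, 2.64], [-3, 3]. Speed limits (rad/s): [2.57, 2.57, 3.14, 3.14, 3.14, 3.14].

## Interface

Orientations are given as a 3x3 rotation matrix whose columns are the frame's x, y, z axes.
In Python, from bench import bot gives the robot as it stands.
- The arm moves only by the tool apply_moves, never from a script. Its argument "motion" is a list that holds one entry, the list of rows, each a list of 7 numbers: the turn, a rotation vector about the tool's x, y, z in rad, then the shift along the tool's x, y, z in mm, then the opening, from 0 (shut) to 1 (fully open). In form: [[[wx, wy, wz, tx, ty, tz, hand], ...]]. A call has 1 to 5 rows; each row shifts and turns the commanded pose from where the row before left it, along the tool's axes as they then stand; what a row does not reach is not made up. A row lasts 1/8 s, in which the tool goes at most 62.5 mm and 10.7 degrees, less where a joint would pass 70% of its speed; a pose out of reach is approached as far as the arm can. A call is refused whole if a number of a shift passes 62.5 or a number of a turn 0.188, either way. A call with a gripper value outside its range is refused whole. The fingers move at their own pace and stop on an object; "grip_force" is the grip in N (left out, the last holds). Time passes only in rows, so rows that do not move let the fingers close. It gives the time, the measured TCP pose, the force, the opening and the grip force at its end, in the units of the state.
- bot.observe(): the state, without advancing time (a new reading comes with each control period).
- bot.grab_frame(name): name is "scene" or "top"; returns (picture, depth): 480x640x3 uint8, blue, green, red; 480x640 float32, m along the optical axis (not along the pixel's ray), 0 where there is no reading.
- bot.get_calibration(name): a dict with "fx", "fy", "cx", "cy" (pixels), "world_from_camera" (4x4, takes a point from camera to world coordinates). Camera axes: x right, y down, z forward; pixel columns grow to the right and rows downward; lengths in m; the calibration is good to about 2 mm. A picture is of the moment at which its call begins. get_calibration takes no time and is no camera call.
- bot.sign_off(): hands the job in; it is judged then, once.
Trained networks look in the newest picture that a camera, given by its name, has taken for a name from the list of things; names that differ only in an ending like _2 or _b are one class to them, and where a whole thing is asked for, a point or a joint stands for the part that bears it (a point fixed in the world has none). Each returns a list of dicts, best first, with "conf" (0 to 1); they miss things now and then, are a little off and sometimes report something else, mostly with a low value. They report only what shows in the picture. A call takes as long as a camera call. They do not tell look-alikes from the thing itself.
- bot.trace(camera, name): "mask" (480x640 bool, what is visible of it) and "position" ([column, row] in pixels, amid what is visible of it).
- bot.place_of(camera, name): "position" ([column, row] in pixels: a listed point, or the origin of a listed thing).
The state is a dict: "clock": time; "qpos": joint angles; "qvel": joint speeds; "tau": joint torques, N m; "position": TCP position; "tool_rot": TCP orientation; "contact_force": force on the tool from outside, world axes, zero at the start; "ft_torque": the same for the moment, N m; "finger_gap": finger opening in m; "grasp_force": force on a finger pad.
Only numpy, scipy, OpenCV 4.12 (cv2) and the standard library are available. Lean on these libraries where they do the work, as an engineer would, in place of code of your own. Each camera call takes 0.05 s, during which the arm holds its last target. There are 200 camera calls.

## Task

Put the four brown sanding sleeves away on the storage stands, each over the post of its size: the thickest sleeve on the thickest post, and so on in order down to the thinnest sleeve on the thinnest post. Lower each one until it stands flat on its base plate before letting go (do not drop it), and leave the roll of tape and the solid wooden offcut where they are.

Things in the scene. Friction and masses are not known exactly. Their poses are not given: they have to be found in the camera images.
- sleeve_xl: the thickest of the four sanding sleeves: a stiff brown tube open at both ends, standing upright on the table, 62 mm outside diameter, 54 mm bore, 60 mm tall, 91 to 182 g. Origin: on its axis at its lower end; z along the axis, up.
- stand_xl: the storage stand with the thickest post: a fixed white square base plate, 80 x 80 mm and 12 mm thick, with an upright round wooden post at its centre, 38 mm in diameter, rising 38 mm above the plate (top at 50 mm, edge bevelled 3 mm). Origin: centre of the plate's underside, on the table; z up along the post.
- sleeve_l: the second thickest of the four sanding sleeves: a stiff brown tube open at both ends, standing upright on the table, 52 mm outside diameter, 44 mm bore, 60 mm tall, 77 to 154 g. Origin: on its axis at its lower end; z along the axis, up.
- stand_l: the storage stand with the second thickest post: a fixed white square base plate, 80 x 80 mm and 12 mm thick, with an upright round wooden post at its centre, 28 mm in diameter, rising 38 mm above the plate (top at 50 mm, edge bevelled 3 mm). Origin: centre of the plate's underside, on the table; z up along the post.
- sleeve_m: the second thinnest of the four sanding sleeves: a stiff brown tube open at both ends, standing upright on the table, 42 mm outside diameter, 34 mm bore, 60 mm tall, 63 to 126 g. Origin: on its axis at its lower end; z along the axis, up.
- stand_m: the storage stand with the second thinnest post: a fixed white square base plate, 80 x 80 mm and 12 mm thick, with an upright round wooden post at its centre, 18 mm in diameter, rising 38 mm above the plate (top at 50 mm, edge bevelled 3 mm). Origin: centre of the plate's underside, on the table; z up along the post.
- sleeve_s: the thinnest of the four sanding sleeves: a stiff brown tube open at both ends, standing upright on the table, 32 mm outside diameter, 25 mm bore, 60 mm tall, 49 to 98 g. Origin: on its axis at its lower end; z along the axis, up.
- stand_s: the storage stand with the thinnest post: a fixed white square base plate, 80 x 80 mm and 12 mm thick, with an upright round wooden post at its centre, 8 mm in diameter, rising 38 mm above the plate (top at 50 mm, edge bevelled 3 mm). Origin: centre of the plate's underside, on the table; z up along the post.
- tape_roll: a yellow roll of masking tape lying flat: 100 mm outside diameter, 76 mm hole, 24 mm high; loose, to be left alone. Origin: centre of its underside.
- offcut: a solid round offcut of plain wood standing on end: 47 mm in diameter, 60 mm tall, no bore; loose, to be left alone. Origin: centre of its underside.
There are look-alikes about, which are no part of the job. Leave any yellow look-alike of the sleeve_xl alone.

How it is judged:
By the outcome, as a careful person would: the job done as asked, in the order asked, and still so for the second after the job is handed in, with the robot touching nothing.
It also fails if it takes over 109 s, if anything falls off the work surface, if the arm or the gripper's body presses on something with over 40 N, if the wrist force passes 120 N, or if a joint passes its speed limit or range.

## Working session

There is one attempt and no reset: what is moved stays moved. The work goes in short steps, Python scripts to look and compute and a tool call to move; the robot and the scene stay as the last step left them, time stands still between calls to the robot, and variables do not carry over. Pictures are saved under pics/ and viewed, at most 14 in all, crops included, and the job is handed in when it is done.

Besides the shell and the picture viewer there is one more tool, called after "Call:" by a JSON object that holds its "api" and its "payload", one argument or row to a line. apply_moves: Moves the arm, as the interface text tells. Its arguments: {"type":"object","properties":{"motion":{"type":"array"},"grip_force":{"type":"number"}},"required":["motion"]}

```bash
mkdir -p pics; ls; python3 - <<'E'
from bench import bot
import cv2,numpy as np
o=bot.observe();print({k:np.round(v,3).tolist() for k,v in o.items()},bot.finger_overhang)
for n in("scene","top"):
    p,d=bot.grab_frame(n);cv2.imwrite(f"pics/{n}0.png",p);np.save(f"{n}_d.npy",d)
    c=bot.get_calibration(n);print(n,c["fx"],c["cx"],c["cy"],np.round(c["world_from_camera"],3).tolist())
E
```

```text
pics
{'clock': 0.0, 'qpos': [0.917, 0.159, 1.598, 0.0, 1.386, -0.21], 'qvel': [-0.001, 0.001, -0.0, 0.0, 0.0, -0.001], 'tau': [-0.002, -39.599, -33.144, -0.0, 0.008, 0.0], 'position': [0.247, 0.519, 0.404], 'tool_rot': [[-0.903, 0.429, -0.001], [0.429, 0.903, -0.001], [0.0, -0.002, -1.0]], 'contact_force': [-0.422, 0.332, -0.172], 'ft_torque': [0.029, 0.02, -0.027], 'grasp_force': 0.0, 'finger_gap': 0.085} 0.1734
scene 483.9742862874817 319.1796755500924 240.51435862226126 [[0.252, 0.62, -0.743, 1.352], [0.968, -0.172, 0.185, -0.218], [-0.013, -0.765, -0.643, 0.773], [0.0, 0.0, 0.0, 1.0]]
top 555.3387700513003 326.2183714842782 238.2557241849813 [[-0.01, -0.993, 0.115, 0.363], [-1.0, 0.009, -0.016, 0.002], [0.015, -0.115, -0.993, 1.356], [0.0, 0.0, 0.0, 1.0]]
```

View pics/scene0.png

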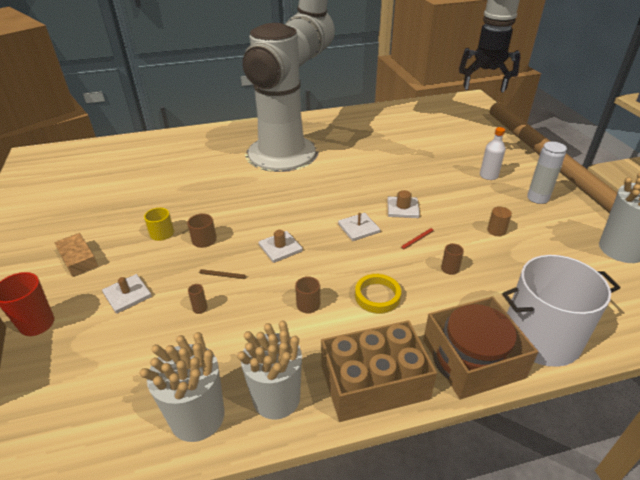

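View pics/top0.png

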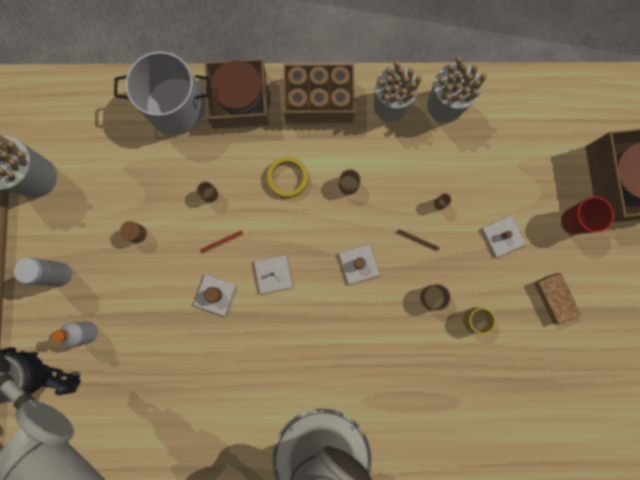

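The top picture shows the sleeves at (207,192), (349,182), (443,201) and (435,297). The stands are at (214,295), (272,274), (358,264) and (504,236), the offcut at (133,232), the tape at (288,177) and the yellow look-alike at (480,320). The scene view agrees, with brown tubes at (201,230), (307,294), (452,258) and (198,298). Next I measure these with the networks and depth.

```bash
cat > h.py <<'E'
from bench import bot
import numpy as np
from scipy.optimize import least_squares
def pts(cam,d,m):
    c=bot.get_calibration(cam);v,u=np.nonzero(m&(d>0));z=d[v,u]
    P=np.c_[(u-c["cx"])/c["fx"]*z,(v-c["cy"])/c["fy"]*z,z]
    T=np.array(c["world_from_camera"]);return P@T[:3,:3].T+T[:3,3]
def px(cam,X):
    c=bot.get_calibration(cam);T=np.linalg.inv(c["world_from_camera"]);p=T[:3,:3]@X+T[:3,3]
    return np.array([c["fx"]*p[0]/p[2]+c["cx"],c["fy"]*p[1]/p[2]+c["cy"]])
def tri(a,b):
    f=lambda X:np.r_[px("top",X)-a,px("scene",X)-b]
    r=least_squares(f,[.4,0,.03]);return r.x,np.abs(r.fun).max()
E
python3 - <<'E'
from h import *
D={}
for cam in("top","scene"): _,D[cam]=bot.grab_frame(cam)
for n in [a+b for b in("xl","l","m","s") for a in("sleeve_","stand_")]+["offcut","tape_roll"]:
    pos={}
    for cam in("top","scene"):
        for k in bot.place_of(cam,n)[:2]: 
            print(n,cam,"org",np.round(k["position"],1),round(k["conf"],2)); pos.setdefault(cam,np.array(k["position"]))
        for k in bot.trace(cam,n)[:2]:
            P=pts(cam,D[cam],k["mask"]); 
            if len(P)<10: continue
            zt=np.percentile(P[:,2],97); R=P[P[:,2]>zt-.008]
            e=(np.percentile(R[:,:2],1,0)+np.percentile(R[:,:2],99,0))/2; w=np.ptp(R[:,:2],axis=0)
            print("   mask",cam,np.round(k["position"],1),round(k["conf"],2),"ztop",round(zt,3),"rim c",e.round(3),"w",w.round(3),len(P))
    if len(pos)==2:
        X,r=tri(pos["top"],pos["scene"]);print("   TRI",X.round(4),round(r,2))
E
```

```text
sleeve_xl top org [435.6 298. ] 0.66
sleeve_xl top org [137.8 231.1] 0.29
   mask top [488.2 321.9] 0.78 ztop 0.063 rim c [ 0.318 -0.378] w [0.058 0.061] 403
   mask top [444.6 293.2] 0.61 ztop 0.064 rim c [ 0.373 -0.275] w [0.06  0.061] 443
sleeve_xl scene org [203.3 237.5] 0.84
sleeve_xl scene org [159.1 231.7] 0.64
   mask scene [200.8 227.9] 0.96 ztop 0.06 rim c [ 0.378 -0.271] w [0.066 0.061] 822
   mask scene [155.7 220.8] 0.64 ztop 0.06 rim c [ 0.322 -0.374] w [0.065 0.06 ] 774
   TRI [ 0.3717 -0.2783  0.0031] 2.1
stand_xl top org [217.4 296.8] 0.92
stand_xl top org [432.7 295.9] 0.69
   mask top [214.  295.6] 0.64 ztop 0.051 rim c [0.385 0.251] w [0.035 0.037] 1088
   mask scene [401.1 204.3] 0.61 ztop 0.049 rim c [0.393 0.253] w [0.034 0.034] 723
sleeve_l top org [348.4 182. ] 0.86
sleeve_l top org [440.3 205.2] 0.77
   mask top [202.7 191.8] 0.74 ztop 0.062 rim c [0.631 0.267] w [0.039 0.041] 279
   mask top [441.6 203.3] 0.69 ztop 0.062 rim c [ 0.604 -0.302] w [0.032 0.03 ] 207
sleeve_l scene org [309.3 306.2] 0.87
sleeve_l scene org [196.8 309.4] 0.77
   mask scene [197.9
[... 2727 characters left out ...]
094] w [0.027 0.026] 843
   TRI [ 0.4105 -0.2078 -0.2058] 116.81
offcut top org [137.9 232.8] 0.72
   mask top [135.4 230. ] 0.71 ztop 0.064 rim c [0.535 0.442] w [0.045 0.047] 422
offcut scene org [498.1 229.4] 0.79
   mask scene [499.2 221.8] 0.98 ztop 0.06 rim c [0.541 0.445] w [0.05  0.045] 566
   TRI [0.5393 0.4456 0.0015] 1.87
tape_roll top org [286.6 177.9] 0.85
   mask top [280.5 165. ] 0.64 ztop 0.028 rim c [0.671 0.074] w [0.098 0.098] 679
tape_roll scene org [376.7 297. ] 0.96
   mask scene [379.3 284. ] 0.76 ztop 0.025 rim c [0.677 0.078] w [0.101 0.098] 1005
   mask scene [309.4 292.9] 0.24 ztop 0.06 rim c [ 0.658 -0.072] w [0.055 0.05 ] 822
   TRI [ 0.6731  0.0783 -0.0047] 0.08
```

```bash
cat > m.py <<'E'
from h import *
import cv2
W={}
for cam in("top","scene"):
    _,d=bot.grab_frame(cam);W[cam]=pts(cam,d,np.ones_like(d,bool))
def circ(P):  # enclosing extent over many directions
    a=np.linspace(0,np.pi,24,endpoint=False);u=np.c_[np.cos(a),np.sin(a)]
    q=P[:,:2]@u.T;hi=np.percentile(q,98,0);lo=np.percentile(q,2,0)
    return np.linalg.lstsq(u,(hi+lo)/2,rcond=None)[0],np.mean(hi-lo)
for n,x,y in [("sl_xl",.375,-.273),("sl_l",.66,-.072),("sl_m",.634,.268),("sl_s",.606,-.3),("yellow",.32,-.376),("offcut",.538,.443),
   ("st_xl",.389,.252),("st_s",.434,.112),("st_l",.458,-.096),("st_?",.52,-.43)]:
    for cam in W:
        P=W[cam];P=P[np.hypot(P[:,0]-x,P[:,1]-y)<(.055 if n[:2]=="sl" else .07)]
        t=P[P[:,2]<.008,2]; z0=np.median(t); T=P[:,2].max()
        o=[n,cam,"table",z0.round(4),"top",round(np.percentile(P[:,2],99.5),4)]
        if n[:3]=="st_":
            Q=P[(P[:,2]>z0+.007)&(P[:,2]<z0+.018)]; r=cv2.minAreaRect(Q[:,:2].astype(np.float32)*1000)
            o+=["plate",np.round(r[0],1),np.round(r[1],1),round(r[2]),"z",np.median(Q[:,2]).round(4)]
            R=P[P[:,2]>z0+.042] if n!="st_s" else P[P[:,2]>z0+.018]
        else: R=P[P[:,2]>z0+.054]
        if len(R)>3: c,w=circ(R);o+=["c",c.round(4),"diam",w.round(4),len(R)]
        print(*o)
# tall things near the outward path
P=W["top"];k=(P[:,0]>.2)&(P[:,0]<.75)&(P[:,1]<.6)&(P[:,1]>-.55)&(P[:,2]>.09)
g={}
for p in P[k]: 
    c=tuple((p[:2]//.05*5).astype(int));g[c]=max(g.get(c,0),round(float(p[2]),2))
print(g)
E
python3 m.py
```

```text
sl_xl top table 0.0002 top 0.0642 c [ 0.3728 -0.2756] diam 0.0586 149
sl_xl scene table -0.0008 top 0.0608 c [ 0.3783 -0.272 ] diam 0.0593 159
sl_l top table -0.0003 top 0.0639 c [ 0.6533 -0.0757] diam 0.0492 121
sl_l scene table -0.0019 top 0.0604 c [ 0.6589 -0.0723] diam 0.0489 194
sl_m top table -0.0009 top 0.0621 c [0.6312 0.2668] diam 0.0392 93
sl_m scene table -0.002 top 0.0599 c [0.6366 0.2704] diam 0.0399 133
sl_s top table 0.0 top 0.0631 c [ 0.604  -0.3011] diam 0.0298 62
sl_s scene table -0.0005 top 0.0606 c [ 0.6091 -0.2978] diam 0.0292 100
yellow top table 0.0004 top 0.0638 c [ 0.3178 -0.3781] diam 0.059 161
yellow scene table -0.0009 top 0.0607 c [ 0.3232 -0.3745] diam 0.0597 162
offcut top table -0.0009 top 0.0636 c [0.5353 0.4422] diam 0.042 319
offcut scene table -0.0015 top 0.0606 c [0.5406 0.4454] diam 0.0426 205
st_xl top table -0.0004 top 0.053 plate [390.8 236.6] [102.8 117.4] 71 z 0.0114 c [0.3842 0.2504] diam 0.0338 210
st_xl scene table -0.0012 top 0.0502 plate [389.8 254.2] [80.1 89.3] 70 z 0.0102 c [0.3908 0.2535] diam 0.0332 113
st_s top table -0.0005 top 0
[... 381 characters left out ...]
 0.0108 c [ 0.4623 -0.0945] diam 0.0234 79
st_? top table 0.0003 top 0.05 plate [ 518.5 -433.4] [ 98.2 120.5] 28 z 0.0125 c [ 0.52  -0.454] diam 0.0159 44
st_? scene table -0.0005 top 0.0494 plate [ 525.5 -450.3] [84.6 80.1] 24 z 0.0112 c [ 0.527 -0.45 ] diam 0.0161 52
{(np.int64(45), np.int64(55)): 0.14, (np.int64(40), np.int64(55)): 0.16, (np.int64(30), np.int64(55)): 0.15, (np.int64(30), np.int64(50)): 0.15, (np.int64(25), np.int64(50)): 0.44, (np.int64(25), np.int64(55)): 0.35, (np.int64(25), np.int64(45)): 0.55, (np.int64(20), np.int64(45)): 0.5, (np.int64(25), np.int64(40)): 0.56, (np.int64(20), np.int64(40)): 0.6, (np.int64(20), np.int64(50)): 0.45, (np.int64(20), np.int64(35)): 0.61}
```

```bash
cat > go.py <<'E'
# usage: python3 go.py x y z : tool-frame shift (mm) from the present pose, turn error, and force
import sys;from h import *
from scipy.spatial.transform import Rotation as R
o=bot.observe();T=np.array(o["tool_rot"]);t=np.array([float(a) for a in sys.argv[1:4]])
s=T.T@(t-o["position"])*1000;y=np.array([.429,.903,0]);Rd=np.c_[np.cross(y,[0,0,-1.]),y,[0,0,-1]]
print("shift",s.round(1),"rows",(np.linalg.norm(s)/62.5).round(1),"turn",R.from_matrix(T.T@Rd).as_rotvec().round(3),"t",o["clock"])
E
python3 go.py .3755 -.274 .33
python3 - <<'E'
import numpy as np
T=np.array([[-.903,.429],[.429,.903]]).T
w=[(.3755,-.274),(.3875,.252),(.656,-.074),(.459,-.096),(.634,.2685),(.5235,-.452),(.6065,-.2995),(.436,.1135)]
for a,b in zip(w,w[1:]): print(a,b,(T.T@(np.array(b)-a)*1000).round(1))
E
```

```text
shift [-456.8 -661.2   74.7] rows 12.9 turn [-0. -0. -0.] t 2.3
(0.3755, -0.274) (0.3875, 0.252) [214.8 480.1]
(0.3875, 0.252) (0.656, -0.074) [-382.3 -179.2]
(0.656, -0.074) (0.459, -0.096) [ 168.5 -104.4]
(0.459, -0.096) (0.634, 0.2685) [ -1.7 404.2]
(0.634, 0.2685) (0.5235, -0.452) [-209.3 -698. ]
(0.5235, -0.452) (0.6065, -0.2995) [ -9.5 173.3]
(0.6065, -0.2995) (0.436, 0.1135) [331.1 299.8]
```

Call:
{"api": "apply_moves", "payload": {
  "motion": [
    [[0, 0, 0, -30, -44, 4, 1], [0, 0, 0, -30, -44, 4, 1], [0, 0, 0, -30, -44, 4, 1], [0, 0, 0, -30, -44, 4, 1], [0, 0, 0, -30, -44, 4, 1]]
  ]
}}

```text
clock: 2.92
position: [0.2878, 0.2547, 0.3848]
tool_rot: [[-0.903, 0.429, 0.001], [0.429, 0.903, 0.0], [-0.001, 0.001, -1.0]]
contact_force: [0.3, -0.1, 0.4]
finger_gap: 0.0853
grasp_force: 0.0
```

Call:
{"api": "apply_moves", "payload": {
  "motion": [
    [[0, 0, 0, -30, -44, 4, 1], [0, 0, 0, -30, -44, 4, 1], [0, 0, 0, -30, -44, 4, 1], [0, 0, 0, -30, -44, 4, 1], [0, 0, 0, -30, -44, 4, 1]]
  ]
}}

```text
clock: 3.55
position: [0.3288, -0.0086, 0.365]
tool_rot: [[-0.903, 0.43, 0.002], [0.43, 0.903, -0.001], [-0.002, 0.0, -1.0]]
contact_force: [0.2, -0.7, -0.2]
finger_gap: 0.0853
grasp_force: 0.0
```

Call:
{"api": "apply_moves", "payload": {
  "motion": [
    [[0, 0, 0, -30, -44, 4, 1], [0, 0, 0, -30, -44, 4, 1], [0, 0, 0, -30, -44, 4, 1], [0, 0, 0, -30, -44, 4, 1], [0, 0, 0, 0, 0, 0, 1]]
  ]
}}

```text
clock: 4.18
position: [0.3617, -0.2202, 0.3485]
tool_rot: [[-0.901, 0.433, -0.001], [0.433, 0.901, -0.0], [0.0, -0.0, -1.0]]
contact_force: [-0.9, 0.5, -0.4]
finger_gap: 0.0854
grasp_force: 0.0
```

```bash
python3 go.py .3755 -.274 .187
```

```text
shift [-35.8 -42.5 161.5] rows 2.7 turn [-0.    -0.    -0.004] t 4.175
```

Call:
{"api": "apply_moves", "payload": {
  "motion": [
    [[0, 0, -0.004, -36, -42, 0, 1], [0, 0, 0, 0, 0, 50, 1], [0, 0, 0, 0, 0, 50, 1], [0, 0, 0, 0, 0, 35, 1], [0, 0, 0, 0, 0, 26, 1]]
  ]
}}

```text
clock: 4.8
position: [0.3759, -0.2695, 0.1862]
tool_rot: [[-0.905, 0.425, -0.001], [0.425, 0.905, 0.002], [0.002, 0.001, -1.0]]
contact_force: [0.3, 0.2, -0.2]
finger_gap: 0.0853
grasp_force: 0.0
```

Call:
{"api": "apply_moves", "payload": {
  "motion": [
    [[0, 0, 0, 0, 0, 0, 0.6], [0, 0, 0, 0, 0, 0, 0.4], [0, 0, 0, 0, 0, 0, 0.4], [0, 0, 0, 0, 0, 0, 0.4], [0, 0, 0, 0, 0, 0, 0.4]]
  ],
  "grip_force": 30
}}

```text
clock: 5.42
position: [0.3763, -0.2709, 0.1881]
tool_rot: [[-0.905, 0.426, 0.0], [0.426, 0.905, -0.001], [-0.001, -0.0, -1.0]]
contact_force: [0.8, -0.0, -0.6]
finger_gap: 0.0616
grasp_force: 32.9
```

Call:
{"api": "apply_moves", "payload": {
  "motion": [
    [[0, 0, 0, 0, 0, -30, 0.4], [0, 0, 0, 0, 0, -45, 0.4], [0, 0, 0, 0, 0, -30, 0.4], [0, 0, 0, 11, 24, 0, 0.4], [0, 0, 0, 22, 48, 0, 0.4]]
  ]
}}

```text
clock: 6.05
position: [0.3772, -0.1919, 0.2938]
tool_rot: [[-0.904, 0.428, 0.002], [0.428, 0.904, -0.002], [-0.003, -0.001, -1.0]]
contact_force: [0.8, 0.1, -0.9]
finger_gap: 0.0616
grasp_force: 33.6
```

Call:
{"api": "apply_moves", "payload": {
  "motion": [
    [[0, 0, 0, 22, 48, 0, 0.4], [0, 0, 0, 22, 48, 0, 0.4], [0, 0, 0, 22, 48, 0, 0.4], [0, 0, 0, 22, 48, 0, 0.4], [0, 0, 0, 22, 48, 0, 0.4]]
  ]
}}

```text
clock: 6.68
position: [0.3793, 0.0741, 0.293]
tool_rot: [[-0.905, 0.426, 0.001], [0.426, 0.905, -0.0], [-0.001, 0.0, -1.0]]
contact_force: [1.1, -1.5, -1.4]
finger_gap: 0.0615
grasp_force: 33.6
```

Call:
{"api": "apply_moves", "payload": {
  "motion": [
    [[0, 0, 0, 22, 48, 0, 0.4], [0, 0, 0, 22, 48, 0, 0.4], [0, 0, 0, 22, 48, 0, 0.4], [0, 0, 0, 11, 24, 0, 0.4], [0, 0, 0, 0, 0, 0, 0.4]]
  ]
}}

```text
clock: 7.3
position: [0.3812, 0.2585, 0.2927]
tool_rot: [[-0.906, 0.423, -0.0], [0.423, 0.906, 0.0], [0.0, -0.0, -1.0]]
contact_force: [-0.0, -0.2, -0.9]
finger_gap: 0.0617
grasp_force: 33.6
```

```bash
python3 go.py .3875 .252 .199; python3 - <<'E'
from h import *
import cv2
for n in("scene","top"):
    p,d=bot.grab_frame(n)
    c=px(n,np.array([.388,.252,.08])).astype(int);q=p[max(0,c[1]-60):c[1]+60,max(0,c[0]-80):c[0]+80]
    cv2.imwrite(f"pics/{n}1.png",cv2.resize(q,None,fx=4,fy=4))
    # brown/sleeve centre in cloud: points at its lower part z .10-.17
    P=pts(n,d,np.ones_like(d,bool));k=(np.hypot(P[:,0]-.388,P[:,1]-.252)<.06)&(P[:,2]>.105)&(P[:,2]<.17);print(n,k.sum(),P[k].min(0).round(4),P[k].max(0).round(4))
E
```

```text
shift [-8.5 -3.2 93.7] rows 1.5 turn [-0.    -0.     0.007] t 7.3
scene 915 [0.3528 0.2094 0.1051] [0.4177 0.3022 0.1699]
top 93 [0.3688 0.215  0.1062] [0.4089 0.242  0.1693]
```

Call:
{"api": "apply_moves", "payload": {
  "motion": [
    [[0, 0, 0.007, -8, -3, 0, 0.4], [0, 0, 0, 0, 0, 25, 0.4], [0, 0, 0, 0, 0, 25, 0.4], [0, 0, 0, 0, 0, 20, 0.4], [0, 0, 0, 0, 0, 16, 0.4]]
  ]
}}

```text
clock: 8.02
position: [0.3879, 0.25, 0.206]
tool_rot: [[-0.901, 0.434, -0.0], [0.434, 0.901, -0.0], [0.0, -0.0, -1.0]]
contact_force: [-1.3, 0.2, -1.6]
finger_gap: 0.0614
grasp_force: 33.6
```

Call:
{"api": "apply_moves", "payload": {
  "motion": [
    [[0, 0, 0, 0, 0, 2, 0.4], [0, 0, 0, 0, 0, 2, 0.4], [0, 0, 0, 0, 0, 2, 0.4], [0, 0, 0, 0, 0, 1, 0.4], [0, 0, 0, 0, 0, 0, 0.4]]
  ]
}}

```text
clock: 8.65
position: [0.3877, 0.2512, 0.2001]
tool_rot: [[-0.902, 0.432, 0.001], [0.432, 0.902, 0.0], [-0.001, 0.001, -1.0]]
contact_force: [-0.7, -0.9, -0.1]
finger_gap: 0.0616
grasp_force: 33.7
```

```bash
python3 go.py .3875 .252 .199; python3 - <<'E'
from h import *
import cv2
out=[]
for n in("scene","top"):
    p,d=bot.grab_frame(n)
    c=px(n,np.array([.388,.252,.05])).astype(int);q=p[max(0,c[1]-45):c[1]+45,max(0,c[0]-60):c[0]+60]
    out.append(cv2.resize(q,(400,300)))
cv2.imwrite("pics/p1.png",np.hstack(out))
E
```

```text
shift [0.5 0.6 1.1] rows 0.0 turn [ 0.001  0.001 -0.003] t 8.65
```

View pics/p1.png

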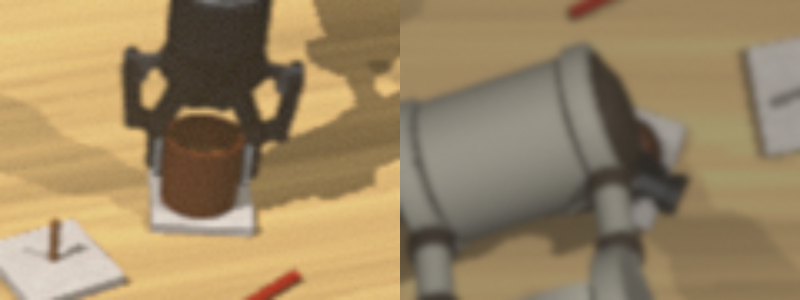

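The scene crop shows the thickest sleeve upright over the thick post, at or very near the plate. I press down lightly to confirm contact.

Call:
{"api": "apply_moves", "payload": {
  "motion": [
    [[0, 0, 0, 0, 0, 1, 0.4], [0, 0, 0, 0, 0, 0, 0.4], [0, 0, 0, 0, 0, 0, 0.4]]
  ]
}}

```text
clock: 9.12
position: [0.3879, 0.2513, 0.2]
tool_rot: [[-0.902, 0.432, 0.0], [0.432, 0.902, -0.0], [-0.0, -0.0, -1.0]]
contact_force: [-4.4, -1.0, 11.5]
finger_gap: 0.0614
grasp_force: 34.5
```

Call:
{"api": "apply_moves", "payload": {
  "motion": [
    [[0, 0, 0, 0, 0, 0, 0.85], [0, 0, 0, 0, 0, 0, 1], [0, 0, 0, 0, 0, 0, 1], [0, 0, 0, 0, 0, -10, 1], [0, 0, 0, 0, 0, -40, 1]]
  ]
}}

```text
clock: 9.75
position: [0.3863, 0.2507, 0.2477]
tool_rot: [[-0.902, 0.432, -0.005], [0.432, 0.902, -0.002], [0.004, -0.004, -1.0]]
contact_force: [1.2, 0.2, -0.1]
finger_gap: 0.0852
grasp_force: 0.0
```

Call:
{"api": "apply_moves", "payload": {
  "motion": [
    [[0, 0, 0, 0, 0, -55, 1], [0, 0, 0, -24, -11, 0, 1], [0, 0, 0, -48, -22, 0, 1], [0, 0, 0, -48, -22, 0, 1], [0, 0, 0, -48, -22, 0, 1]]
  ]
}}

```text
clock: 10.38
position: [0.5066, 0.1077, 0.3046]
tool_rot: [[-0.902, 0.432, 0.001], [0.432, 0.902, 0.0], [-0.001, 0.001, -1.0]]
contact_force: [1.3, 1.2, 0.9]
finger_gap: 0.0852
grasp_force: 0.0
```

Call:
{"api": "apply_moves", "payload": {
  "motion": [
    [[0, 0, 0, -48, -22, 0, 1], [0, 0, 0, -48, -22, 0, 1], [0, 0, 0, -48, -22, 0, 1], [0, 0, 0, -48, -22, 0, 1], [0, 0, 0, -20, -10, 0, 1]]
  ]
}}

```text
clock: 11.0
position: [0.6558, -0.0735, 0.3044]
tool_rot: [[-0.901, 0.434, 0.001], [0.434, 0.901, -0.001], [-0.001, -0.0, -1.0]]
contact_force: [-0.3, 0.8, 0.2]
finger_gap: 0.0855
grasp_force: 0.0
```

```bash
python3 go.py .656 -.074 .187
```

```text
shift [ -0.3  -0.4 117.4] rows 1.9 turn [-0.     0.001 -0.005] t 11.0
```

Call:
{"api": "apply_moves", "payload": {
  "motion": [
    [[0, 0, -0.005, 0, 0, 0, 1], [0, 0, 0, 0, 0, 40, 1], [0, 0, 0, 0, 0, 40, 1], [0, 0, 0, 0, 0, 25, 1], [0, 0, 0, 0, 0, 12, 1]]
  ]
}}

```text
clock: 11.62
position: [0.6534, -0.0695, 0.1852]
tool_rot: [[-0.904, 0.426, -0.003], [0.426, 0.904, 0.001], [0.003, -0.0, -1.0]]
contact_force: [-0.5, 0.6, -0.3]
finger_gap: 0.0854
grasp_force: 0.0
```

Call:
{"api": "apply_moves", "payload": {
  "motion": [
    [[0, 0, 0, 0, 0, 0, 0.6], [0, 0, 0, 0, 0, 0, 0.3], [0, 0, 0, 0, 0, 0, 0.3], [0, 0, 0, 0, 0, 0, 0.3], [0, 0, 0, 0, 0, 0, 0.3]]
  ],
  "grip_force": 30
}}

```text
clock: 12.25
position: [0.6554, -0.071, 0.1886]
tool_rot: [[-0.904, 0.428, 0.003], [0.428, 0.904, -0.001], [-0.003, 0.001, -1.0]]
contact_force: [-0.8, 1.6, 6.3]
finger_gap: 0.0502
grasp_force: 32.0
```

```bash
python3 go.py .656 -.074 .187; python3 - <<'E'
from h import *
import cv2
p,d=bot.grab_frame("scene");c=px("scene",np.array([.5,.1,.05])).astype(int)
cv2.imwrite("pics/p2.png",cv2.resize(p[c[1]-90:c[1]+110,c[0]-130:c[0]+140],None,fx=2.5,fy=2.5))
E
```

```text
shift [-1.8 -2.4  1.6] rows 0.1 turn [0.001 0.003 0.002] t 12.25
```

View pics/p2.png

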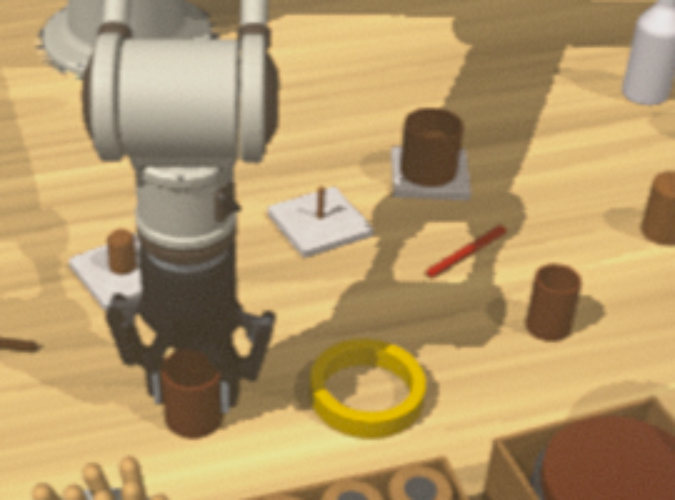

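The crop shows sleeve_xl standing upright on its stand and sleeve_l gripped between the pads, with the tape untouched. I lift and carry it.

Call:
{"api": "apply_moves", "payload": {
  "motion": [
    [[0, 0, 0, 0, 0, -25, 0.3], [0, 0, 0, 0, 0, -45, 0.3], [0, 0, 0, 0, 0, -35, 0.3], [0, 0, 0, 21, -13, 0, 0.3], [0, 0, 0, 42, -26, 0, 0.3]]
  ]
}}

```text
clock: 12.92
position: [0.5809, -0.0795, 0.2927]
tool_rot: [[-0.904, 0.427, 0.003], [0.427, 0.904, -0.001], [-0.003, 0.0, -1.0]]
contact_force: [-0.6, -0.5, -1.2]
finger_gap: 0.0504
grasp_force: 31.6
```

Call:
{"api": "apply_moves", "payload": {
  "motion": [
    [[0, 0, 0, 42, -26, 0, 0.3], [0, 0, 0, 42, -26, 0, 0.3], [0, 0, 0, 21, -13, 0, 0.3], [0, 0, 0, 0, 0, 0, 0.3], [0, 0, 0, 0, 0, 0, 0.3]]
  ]
}}

```text
clock: 13.55
position: [0.459, -0.0933, 0.2922]
tool_rot: [[-0.904, 0.428, 0.002], [0.428, 0.904, -0.001], [-0.002, 0.0, -1.0]]
contact_force: [0.2, -0.7, -0.6]
finger_gap: 0.0507
grasp_force: 31.7
```

```bash
python3 go.py .459 -.096 .2006; python3 - <<'E'
from h import *
import cv2
p,d=bot.grab_frame("scene");c=px("scene",np.array([.46,-.096,.09])).astype(int)
cv2.imwrite("pics/p3.png",cv2.resize(p[c[1]-60:c[1]+60,c[0]-80:c[0]+80],None,fx=4,fy=4))
E
```

```text
shift [-1.  -2.5 91.6] rows 1.5 turn [0.    0.002 0.002] t 13.55
```

View pics/p3.png

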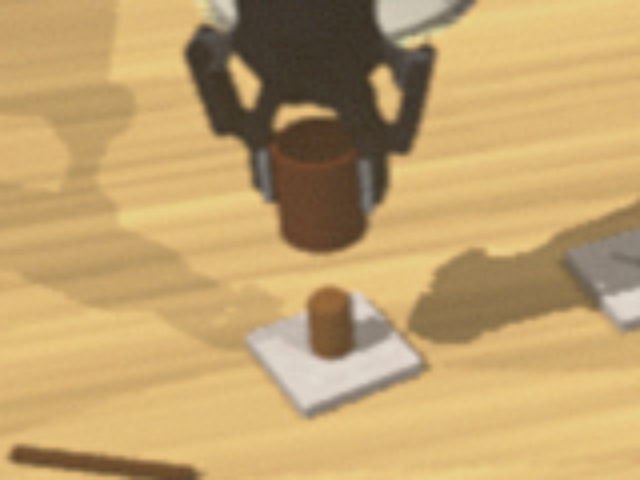

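The crop shows sleeve_l held above its post but seemingly leaning a few degrees, its lower end to the right. I check this with a cylinder fit to the depth.

```bash
cat > cyl.py <<'E'
# usage: cyl.py radius_mm : fit held sleeve in scene view below the TCP
import sys;from h import *
r=float(sys.argv[1])/1000;o=bot.observe();t=o["position"]
p,d=bot.grab_frame("scene");b,g,rd=[p[...,i].astype(float) for i in range(3)]
m=(rd>1.35*b)&(rd>1.15*g)&(rd<175)&(rd>45)
P=pts("scene",d,m);P=P[(np.hypot(P[:,0]-t[0]-.003,P[:,1]-t[1])<r+.008)&(P[:,2]<t[2]-.135)&(P[:,2]>t[2]-.21)]
z0=P[:,2].mean()
f=lambda q:(np.hypot(P[:,0]-q[0]-q[2]*(P[:,2]-z0),P[:,1]-q[1]-q[3]*(P[:,2]-z0))-r)*1000
s=least_squares(f,[t[0],t[1],0,0],loss="soft_l1")
print(len(P),"zmin",P[:,2].min().round(4),"zmax",P[:,2].max().round(4),"axis offset from TCP at z",z0.round(3),((s.x[:2]-t[:2])*1000).round(1),"slopes dx/dz,dy/dz",s.x[2:].round(3),"rms",np.sqrt(np.mean(np.clip(f(s.x),-3,3)**2)).round(2))
E
python3 cyl.py 26
```

```text
563 zmin 0.1018 zmax 0.1571 axis offset from TCP at z 0.134 [ 2.9 -0.2] slopes dx/dz,dy/dz [ 0.064 -0.012] rms 1.88
```

Call:
{"api": "apply_moves", "payload": {
  "motion": [
    [[0, 0, 0, 0, -2, 0, 0.3], [0, 0, 0, 0, 0, 25, 0.3], [0, 0, 0, 0, 0, 25, 0.3], [0, 0, 0, 0, 0, 20, 0.3], [0, 0, 0, 0, 0, 14, 0.3]]
  ]
}}

```text
clock: 14.28
position: [0.4574, -0.0949, 0.2067]
tool_rot: [[-0.904, 0.427, -0.001], [0.427, 0.904, 0.0], [0.001, -0.0, -1.0]]
contact_force: [-0.2, -0.2, -0.2]
finger_gap: 0.0507
grasp_force: 31.6
```

Call:
{"api": "apply_moves", "payload": {
  "motion": [
    [[0, 0, 0, 0, 0, 2, 0.3], [0, 0, 0, 0, 0, 2, 0.3], [0, 0, 0, 0, 0, 1, 0.3], [0, 0, 0, 0, 0, 0, 0.3], [0, 0, 0, 0, 0, 0, 0.3]]
  ]
}}

```text
clock: 14.9
position: [0.4575, -0.095, 0.203]
tool_rot: [[-0.904, 0.428, 0.001], [0.428, 0.904, -0.0], [-0.001, -0.0, -1.0]]
contact_force: [0.7, 0.2, -0.8]
finger_gap: 0.0502
grasp_force: 31.6
```

```bash
python3 go.py .459 -.096 .2006; python3 cyl.py 26; python3 - <<'E'
from h import *
import cv2
p,d=bot.grab_frame("scene");c=px("scene",np.array([.46,-.096,.05])).astype(int)
cv2.imwrite("pics/p4.png",cv2.resize(p[c[1]-50:c[1]+50,c[0]-60:c[0]+60],None,fx=5,fy=5))
E
```

```text
shift [-1.8 -0.3  2.4] rows 0.0 turn [-0.     0.001  0.002] t 14.9
481 zmin 0.013 zmax 0.0678 axis offset from TCP at z 0.046 [ 3.  -0.2] slopes dx/dz,dy/dz [ 0.078 -0.01 ] rms 1.84
```

View pics/p4.png

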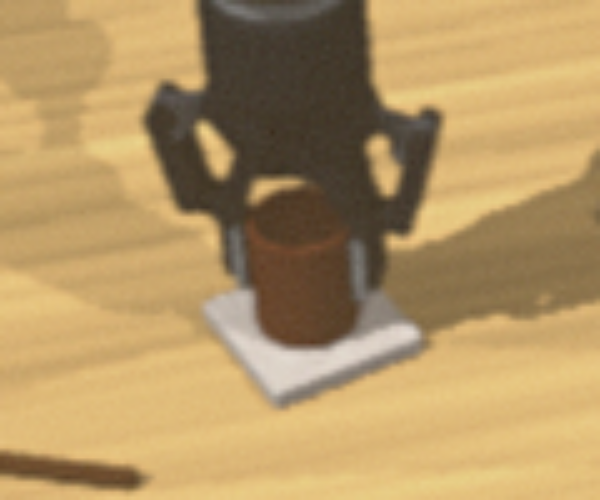

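The sleeve is around the post with a slight lean still showing. I press it gently onto the plate to level it.

Call:
{"api": "apply_moves", "payload": {
  "motion": [
    [[0, 0, 0, 0, 0, 1.2, 0.3], [0, 0, 0, 0, 0, 1.2, 0.3], [0, 0, 0, 0, 0, 0, 0.3], [0, 0, 0, 0, 0, 0, 0.3]]
  ]
}}

```text
clock: 15.5
position: [0.4574, -0.0949, 0.2006]
tool_rot: [[-0.904, 0.428, -0.0], [0.428, 0.904, 0.0], [0.0, -0.0, -1.0]]
contact_force: [-2.5, 0.7, 5.4]
finger_gap: 0.0503
grasp_force: 32.1
```

Call:
{"api": "apply_moves", "payload": {
  "motion": [
    [[0, 0, 0, 0, 0, 0.8, 0.3], [0, 0, 0, 0, 0, 0, 0.3], [0, 0, 0, 0, 0, 0, 0.3]]
  ]
}}

```text
clock: 15.88
position: [0.4575, -0.095, 0.2006]
tool_rot: [[-0.904, 0.427, -0.001], [0.427, 0.904, 0.0], [0.001, -0.0, -1.0]]
contact_force: [-6.5, 2.1, 13.9]
finger_gap: 0.0501
grasp_force: 33.0
```

```bash
 python3 cyl.py 26
```

```text
484 zmin 0.0118 zmax 0.0654 axis offset from TCP at z 0.043 [2.8 0.3] slopes dx/dz,dy/dz [0.078 0.017] rms 1.93
```

Call:
{"api": "apply_moves", "payload": {
  "motion": [
    [[0, 0, 0, 0, 0, 0, 0.75], [0, 0, 0, 0, 0, 0, 1], [0, 0, 0, 0, 0, 0, 1], [0, 0, 0, 0, 0, -10, 1], [0, 0, 0, 0, 0, -40, 1]]
  ]
}}

```text
clock: 16.55
position: [0.4562, -0.0944, 0.2485]
tool_rot: [[-0.904, 0.428, -0.005], [0.428, 0.904, 0.002], [0.005, 0.0, -1.0]]
contact_force: [-0.8, -0.2, 0.2]
finger_gap: 0.0852
grasp_force: 0.0
```

Call:
{"api": "apply_moves", "payload": {
  "motion": [
    [[0, 0, 0, 0, 0, -55, 1], [0, 0, 0, 0, 25, 0, 1], [0, 0, 0, 0, 50, 0, 1], [0, 0, 0, 0, 50, 0, 1], [0, 0, 0, 0, 50, 0, 1]]
  ]
}}

```text
clock: 17.18
position: [0.5328, 0.0648, 0.3054]
tool_rot: [[-0.904, 0.428, 0.001], [0.428, 0.904, -0.0], [-0.001, 0.0, -1.0]]
contact_force: [0.2, -0.5, -0.1]
finger_gap: 0.0852
grasp_force: 0.0
```

Call:
{"api": "apply_moves", "payload": {
  "motion": [
    [[0, 0, 0, 0, 50, 0, 1], [0, 0, 0, 0, 50, 0, 1], [0, 0, 0, 0, 50, 0, 1], [0, 0, 0, 0, 50, 0, 1], [0, 0, 0, -2, 29, 0, 1]]
  ]
}}

```text
clock: 17.8
position: [0.6323, 0.2718, 0.3051]
tool_rot: [[-0.905, 0.426, 0.001], [0.426, 0.905, 0.0], [-0.001, 0.001, -1.0]]
contact_force: [-0.1, 0.0, 0.0]
finger_gap: 0.0852
grasp_force: 0.0
```

```bash
python3 go.py .634 .2685 .187;python3 - <<'E'
from h import *
import cv2
p,d=bot.grab_frame("scene");c=px("scene",np.array([.46,.07,.05])).astype(int)
cv2.imwrite("pics/p5.png",cv2.resize(p[c[1]-70:c[1]+80,c[0]-100:c[0]+100],None,fx=4,fy=4))
E
```

```text
shift [ -2.9  -2.3 118.1] rows 1.9 turn [0.001 0.001 0.003] t 17.8
```

View pics/p5.png

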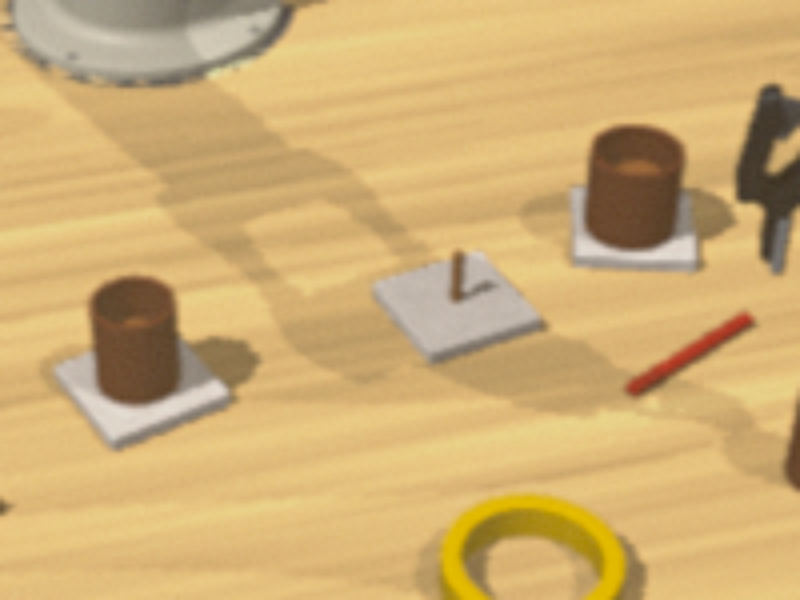

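Sleeve_l and sleeve_xl both stand flat on their plates, with the posts visible inside. Next is sleeve_m.

Call:
{"api": "apply_moves", "payload": {
  "motion": [
    [[0, 0, 0.003, -3, -2, 0, 1], [0, 0, 0, 0, 0, 40, 1], [0, 0, 0, 0, 0, 40, 1], [0, 0, 0, 0, 0, 25, 1], [0, 0, 0, 0, 0, 13, 1]]
  ]
}}

```text
clock: 18.48
position: [0.6331, 0.2649, 0.185]
tool_rot: [[-0.902, 0.431, -0.003], [0.431, 0.902, -0.001], [0.002, -0.002, -1.0]]
contact_force: [0.6, -0.4, 0.3]
finger_gap: 0.0851
grasp_force: 0.0
```

Call:
{"api": "apply_moves", "payload": {
  "motion": [
    [[0, 0, 0, 0, 0, 0, 0.6], [0, 0, 0, 0, 0, 0, 0.3], [0, 0, 0, 0, 0, 0, 0.2], [0, 0, 0, 0, 0, 0, 0.2], [0, 0, 0, 0, 0, 0, 0.2]]
  ],
  "grip_force": 30
}}

```text
clock: 19.1
position: [0.6347, 0.2666, 0.1887]
tool_rot: [[-0.903, 0.43, 0.003], [0.43, 0.903, 0.001], [-0.003, 0.002, -1.0]]
contact_force: [0.8, 0.1, 5.6]
finger_gap: 0.041
grasp_force: 31.0
```

Call:
{"api": "apply_moves", "payload": {
  "motion": [
    [[0, 0, 0, 0, 0, 0, 0.2], [0, 0, 0, 0, 0, 0, 0.2]]
  ]
}}

```text
clock: 19.35
position: [0.6347, 0.2666, 0.1887]
tool_rot: [[-0.903, 0.43, 0.003], [0.43, 0.903, 0.001], [-0.003, 0.002, -1.0]]
contact_force: [-0.6, -1.2, 5.7]
finger_gap: 0.0413
grasp_force: 31.0
```

Call:
{"api": "apply_moves", "payload": {
  "motion": [
    [[0, 0, 0, 0, 0, -25, 0.2], [0, 0, 0, 0, 0, -45, 0.2], [0, 0, 0, 0, 0, -40, 0.2], [0, 0, 0, -7.5, -25, 0, 0.2], [0, 0, 0, -15, -50, 0, 0.2]]
  ]
}}

```text
clock: 19.98
position: [0.6216, 0.1895, 0.2974]
tool_rot: [[-0.904, 0.428, 0.002], [0.428, 0.904, 0.0], [-0.002, 0.001, -1.0]]
contact_force: [1.1, -1.8, -0.5]
finger_gap: 0.041
grasp_force: 30.8
```

Call:
{"api": "apply_moves", "payload": {
  "motion": [
    [[0, 0, 0, -15, -50, 0, 0.2], [0, 0, 0, -15, -50, 0, 0.2], [0, 0, 0, -15, -50, 0, 0.2], [0, 0, 0, -15, -50, 0, 0.2], [0, 0, 0, -15, -50, 0, 0.2]]
  ]
}}

```text
clock: 20.6
position: [0.5813, -0.0705, 0.2966]
tool_rot: [[-0.903, 0.43, -0.0], [0.43, 0.903, -0.0], [-0.0, -0.0, -1.0]]
contact_force: [1.5, -0.3, -0.7]
finger_gap: 0.0408
grasp_force: 30.8
```

Call:
{"api": "apply_moves", "payload": {
  "motion": [
    [[0, 0, 0, -15, -50, 0, 0.2], [0, 0, 0, -15, -50, 0, 0.2], [0, 0, 0, -15, -50, 0, 0.2], [0, 0, 0, -15, -50, 0, 0.2], [0, 0, 0, -15, -50, 0, 0.2]]
  ]
}}

```text
clock: 21.22
position: [0.5415, -0.3284, 0.2965]
tool_rot: [[-0.903, 0.43, -0.0], [0.43, 0.903, 0.0], [0.0, 0.0, -1.0]]
contact_force: [1.3, 0.7, -1.9]
finger_gap: 0.0414
grasp_force: 30.8
```

Call:
{"api": "apply_moves", "payload": {
  "motion": [
    [[0, 0, 0, -15, -50, 0, 0.2], [0, 0, 0, -15, -50, 0, 0.2], [0, 0, 0, -7.5, -25, 0, 0.2], [0, 0, 0, 0, 0, 0, 0.2], [0, 0, 0, 0, 0, 0, 0.2]]
  ]
}}

```text
clock: 21.85
position: [0.5223, -0.455, 0.2961]
tool_rot: [[-0.903, 0.43, -0.0], [0.43, 0.903, 0.001], [0.001, 0.001, -1.0]]
contact_force: [-0.3, -0.2, -2.0]
finger_gap: 0.041
grasp_force: 30.8
```

```bash
python3 go.py .5235 -.452 .2007;python3 cyl.py 21
```

```text
shift [ 0.1  3.1 95.4] rows 1.5 turn [ 0.001 -0.001 -0.001] t 21.85
446 zmin 0.1069 zmax 0.161 axis offset from TCP at z 0.137 [-1.4  2.9] slopes dx/dz,dy/dz [0.039 0.071] rms 1.73
```

Call:
{"api": "apply_moves", "payload": {
  "motion": [
    [[0, 0, 0, 0, 3, 0, 0.2], [0, 0, 0, 0, 0, 25, 0.2], [0, 0, 0, 0, 0, 25, 0.2], [0, 0, 0, 0, 0, 25, 0.2], [0, 0, 0, 0, 0, 13, 0.2]]
  ]
}}

```text
clock: 22.52
position: [0.5235, -0.4518, 0.2068]
tool_rot: [[-0.903, 0.429, -0.002], [0.429, 0.903, 0.002], [0.002, 0.001, -1.0]]
contact_force: [0.5, 0.2, -1.8]
finger_gap: 0.0407
grasp_force: 30.8
```

Call:
{"api": "apply_moves", "payload": {
  "motion": [
    [[0, 0, 0, 0, 0, 2, 0.2], [0, 0, 0, 0, 0, 2, 0.2], [0, 0, 0, 0, 0, 2, 0.2], [0, 0, 0, 0, 0, 0, 0.2], [0, 0, 0, 0, 0, 0, 0.2]]
  ]
}}

```text
clock: 23.15
position: [0.5235, -0.4533, 0.2029]
tool_rot: [[-0.903, 0.43, 0.0], [0.43, 0.903, -0.0], [-0.001, -0.0, -1.0]]
contact_force: [-0.8, 0.3, -0.8]
finger_gap: 0.0412
grasp_force: 30.8
```

```bash
python3 go.py .5235 -.452 .2007; python3 - <<'E'
from h import *
import cv2
p,d=bot.grab_frame("scene");c=px("scene",np.array([.527,-.45,.05])).astype(int)
cv2.imwrite("pics/p6.png",cv2.resize(p[c[1]-50:c[1]+50,c[0]-60:c[0]+60],None,fx=5,fy=5))
E
```

```text
shift [0.5 1.2 2.2] rows 0.0 turn [-0.     0.001 -0.001] t 23.15
```

View pics/p6.png

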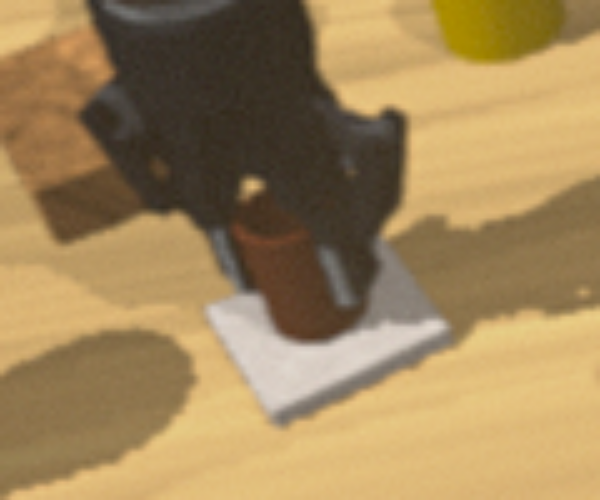

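Sleeve_m is over its post near the plate. The gripper leans just as much as the sleeve in this picture, so the lean is perspective. I set it down.

Call:
{"api": "apply_moves", "payload": {
  "motion": [
    [[0, 0, 0, 0, 0, 1.2, 0.2], [0, 0, 0, 0, 0, 1, 0.2], [0, 0, 0, 0, 0, 0.6, 0.2], [0, 0, 0, 0, 0, 0, 0.2], [0, 0, 0, 0, 0, 0, 0.2]]
  ]
}}

```text
clock: 23.82
position: [0.5235, -0.4533, 0.2007]
tool_rot: [[-0.903, 0.43, -0.0], [0.43, 0.903, -0.0], [0.0, -0.0, -1.0]]
contact_force: [-2.6, 1.8, 5.9]
finger_gap: 0.0412
grasp_force: 31.2
```

Call:
{"api": "apply_moves", "payload": {
  "motion": [
    [[0, 0, 0, 0, 0, 0, 0.65], [0, 0, 0, 0, 0, 0, 0.9], [0, 0, 0, 0, 0, 0, 0.9], [0, 0, 0, 0, 0, -10, 0.9], [0, 0, 0, 0, 0, -40, 0.9]]
  ]
}}

```text
clock: 24.45
position: [0.5226, -0.4522, 0.2475]
tool_rot: [[-0.903, 0.43, -0.004], [0.43, 0.903, 0.005], [0.006, 0.003, -1.0]]
contact_force: [0.4, -1.2, 1.3]
finger_gap: 0.0766
grasp_force: 0.0
```

Call:
{"api": "apply_moves", "payload": {
  "motion": [
    [[0, 0, 0, 0, 0, -55, 0.9], [0, 0, 0, -4, 50, 0, 0.9], [0, 0, 0, -4, 50, 0, 0.9], [0, 0, 0, -2, 50, 0, 0.9], [0, 0, 0, 0, 24, 0, 0.9]]
  ]
}}

```text
clock: 25.08
position: [0.6084, -0.2982, 0.3055]
tool_rot: [[-0.904, 0.428, 0.001], [0.428, 0.904, -0.0], [-0.001, 0.0, -1.0]]
contact_force: [-0.3, -0.0, 0.6]
finger_gap: 0.0768
grasp_force: 0.0
```

```bash
python3 go.py .6065 -.2995 .187
```

```text
shift [  1.2  -2.  118.5] rows 1.9 turn [0.    0.001 0.001] t 25.075
```

Call:
{"api": "apply_moves", "payload": {
  "motion": [
    [[0, 0, 0, 1, -2, 0, 0.9], [0, 0, 0, 0, 0, 40, 0.9], [0, 0, 0, 0, 0, 40, 0.9], [0, 0, 0, 0, 0, 25, 0.9], [0, 0, 0, 0, 0, 11, 0.9]]
  ]
}}

```text
clock: 25.7
position: [0.6043, -0.3031, 0.1869]
tool_rot: [[-0.902, 0.432, -0.002], [0.432, 0.902, 0.001], [0.003, -0.0, -1.0]]
contact_force: [-0.1, 0.4, -0.9]
finger_gap: 0.0771
grasp_force: 0.0
```

Call:
{"api": "apply_moves", "payload": {
  "motion": [
    [[0, 0, 0, 0, 0, 0, 0.6], [0, 0, 0, 0, 0, 0, 0.3], [0, 0, 0, 0, 0, 0, 0.1], [0, 0, 0, 0, 0, 0, 0.1], [0, 0, 0, 0, 0, 0, 0.1]]
  ],
  "grip_force": 30
}}

```text
clock: 26.32
position: [0.6063, -0.3024, 0.1907]
tool_rot: [[-0.903, 0.43, 0.003], [0.43, 0.903, -0.002], [-0.003, -0.001, -1.0]]
contact_force: [-0.5, -0.7, 6.8]
finger_gap: 0.0316
grasp_force: 30.2
```

Call:
{"api": "apply_moves", "payload": {
  "motion": [
    [[0, 0, 0, 0, 0, 0, 0.1], [0, 0, 0, 0, 0, 0, 0.1]]
  ]
}}

```text
clock: 26.58
position: [0.6062, -0.3024, 0.1907]
tool_rot: [[-0.903, 0.43, 0.002], [0.43, 0.903, -0.002], [-0.003, -0.001, -1.0]]
contact_force: [-0.8, 0.2, 6.8]
finger_gap: 0.0314
grasp_force: 30.2
```

Call:
{"api": "apply_moves", "payload": {
  "motion": [
    [[0, 0, 0, 0, 0, -25, 0.1], [0, 0, 0, 0, 0, -45, 0.1], [0, 0, 0, 0, 0, -40, 0.1], [0, 0, 0, 18, 17, 0, 0.1], [0, 0, 0, 37, 34, 0, 0.1]]
  ]
}}

```text
clock: 27.2
position: [0.5778, -0.2325, 0.2996]
tool_rot: [[-0.902, 0.432, 0.002], [0.432, 0.902, -0.001], [-0.003, -0.0, -1.0]]
contact_force: [0.4, 0.0, -1.4]
finger_gap: 0.0313
grasp_force: 30.0
```

Call:
{"api": "apply_moves", "payload": {
  "motion": [
    [[0, 0, 0, 37, 34, 0, 0.1], [0, 0, 0, 37, 34, 0, 0.1], [0, 0, 0, 37, 34, 0, 0.1], [0, 0, 0, 37, 34, 0, 0.1], [0, 0, 0, 37, 34, 0, 0.1]]
  ]
}}

```text
clock: 27.82
position: [0.483, 0.0025, 0.2987]
tool_rot: [[-0.903, 0.43, 0.0], [0.43, 0.903, 0.0], [-0.0, 0.0, -1.0]]
contact_force: [1.2, -0.4, -1.1]
finger_gap: 0.0317
grasp_force: 30.0
```

Call:
{"api": "apply_moves", "payload": {
  "motion": [
    [[0, 0, 0, 37, 34, 0, 0.1], [0, 0, 0, 37, 34, 0, 0.1], [0, 0, 0, 18, 17, 0, 0.1], [0, 0, 0, 0, 0, 0, 0.1], [0, 0, 0, 0, 0, 0, 0.1]]
  ]
}}

```text
clock: 28.45
position: [0.4378, 0.1168, 0.2988]
tool_rot: [[-0.903, 0.43, 0.0], [0.43, 0.903, -0.0], [-0.001, -0.0, -1.0]]
contact_force: [0.6, 0.0, -1.2]
finger_gap: 0.0317
grasp_force: 30.0
```

```bash
python3 go.py .436 .1135 .2027;python3 cyl.py 16
```

```text
shift [ 0.2 -3.7 96.1] rows 1.5 turn [-0.     0.001 -0.001] t 28.45
306 zmin 0.1065 zmax 0.1638 axis offset from TCP at z 0.139 [-0.3  0.9] slopes dx/dz,dy/dz [ 0.026 -0.022] rms 1.7
```

Call:
{"api": "apply_moves", "payload": {
  "motion": [
    [[0, 0, 0, -1, -3.5, 0, 0.1], [0, 0, 0, 0, 0, 25, 0.1], [0, 0, 0, 0, 0, 25, 0.1], [0, 0, 0, 0, 0, 25, 0.1], [0, 0, 0, 0, 0, 14, 0.1]]
  ]
}}

```text
clock: 29.12
position: [0.4367, 0.113, 0.2085]
tool_rot: [[-0.902, 0.431, -0.002], [0.431, 0.902, -0.0], [0.002, -0.001, -1.0]]
contact_force: [-0.6, -0.4, 0.2]
finger_gap: 0.0318
grasp_force: 30.0
```

Call:
{"api": "apply_moves", "payload": {
  "motion": [
    [[0, 0, 0, 0, 0, 2, 0.1], [0, 0, 0, 0, 0, 2, 0.1], [0, 0, 0, 0, 0, 1, 0.1], [0, 0, 0, 0, 0, 0, 0.1], [0, 0, 0, 0, 0, 0, 0.1]]
  ]
}}

```text
clock: 29.75
position: [0.4371, 0.1137, 0.205]
tool_rot: [[-0.903, 0.43, 0.001], [0.43, 0.903, -0.0], [-0.001, 0.0, -1.0]]
contact_force: [0.1, 0.3, -0.9]
finger_gap: 0.0317
grasp_force: 30.0
```

Call:
{"api": "apply_moves", "payload": {
  "motion": [
    [[0, 0, 0, 0, 0, 1.2, 0.1], [0, 0, 0, 0, 0, 0.8, 0.1], [0, 0, 0, 0, 0, 0, 0.1], [0, 0, 0, 0, 0, 0, 0.1]]
  ]
}}

```text
clock: 30.25
position: [0.4369, 0.1137, 0.2027]
tool_rot: [[-0.903, 0.43, -0.0], [0.43, 0.903, 0.0], [0.0, -0.0, -1.0]]
contact_force: [-0.5, -0.3, 0.2]
finger_gap: 0.0317
grasp_force: 30.1
```

```bash
python3 go.py .436 .1135 .2027; python3 - <<'E'
from h import *
import cv2
p,d=bot.grab_frame("scene");c=px("scene",np.array([.437,.113,.05])).astype(int)
cv2.imwrite("pics/p7.png",cv2.resize(p[c[1]-50:c[1]+50,c[0]-60:c[0]+60],None,fx=5,fy=5))
E
```

```text
shift [ 0.7 -0.6  0. ] rows 0.0 turn [-0.    -0.    -0.001] t 30.25
```

View pics/p7.png

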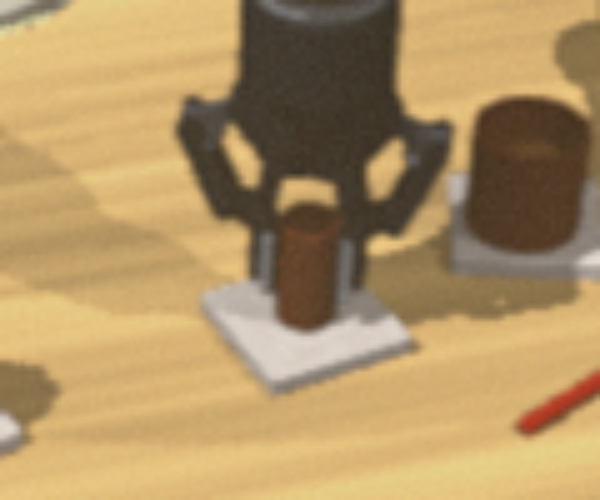

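Sleeve_s stands over its post, just touching the plate. I press lightly, then release with a partial opening and retreat.

Call:
{"api": "apply_moves", "payload": {
  "motion": [
    [[0, 0, 0, 0, 0, 0.6, 0.1], [0, 0, 0, 0, 0, 0, 0.1], [0, 0, 0, 0, 0, 0, 0.1]]
  ]
}}

```text
clock: 30.68
position: [0.437, 0.1137, 0.2026]
tool_rot: [[-0.903, 0.43, -0.0], [0.43, 0.903, -0.0], [0.0, -0.0, -1.0]]
contact_force: [-3.0, 0.1, 7.3]
finger_gap: 0.0314
grasp_force: 30.7
```

Call:
{"api": "apply_moves", "payload": {
  "motion": [
    [[0, 0, 0, 0, 0, 0, 0.5], [0, 0, 0, 0, 0, 0, 0.8], [0, 0, 0, 0, 0, 0, 0.8], [0, 0, 0, 0, 0, -10, 0.8], [0, 0, 0, 0, 0, -40, 0.8]]
  ]
}}

```text
clock: 31.3
position: [0.4357, 0.1137, 0.2512]
tool_rot: [[-0.903, 0.43, -0.005], [0.43, 0.903, 0.0], [0.005, -0.002, -1.0]]
contact_force: [-0.2, -0.5, -0.6]
finger_gap: 0.0684
grasp_force: 0.0
```

Call:
{"api": "apply_moves", "payload": {
  "motion": [
    [[0, 0, 0, 0, 0, -55, 0.8], [0, 0, 0, 0, 0, -55, 0.8], [0, 0, 0, -40, 0, -30, 0.8], [0, 0, 0, -40, 0, 0, 0.8], [0, 0, 0, 0, 0, 0, 0.8]]
  ]
}}

```text
clock: 31.92
position: [0.5105, 0.0782, 0.393]
tool_rot: [[-0.902, 0.432, 0.002], [0.432, 0.902, -0.0], [-0.002, 0.0, -1.0]]
contact_force: [-0.7, -0.1, -0.5]
finger_gap: 0.0685
grasp_force: 0.0
```

```bash
python3 - <<'E'
from h import *
import cv2
p,d=bot.grab_frame("scene");cv2.imwrite("pics/p8.png",cv2.resize(p[130:360,40:560],(800,354)))
P=pts("scene",d,np.ones_like(d,bool))
for n,x,y in(("xl",.391,.2535),("l",.4623,-.0945),("m",.527,-.45),("s",.439,.1134)):
    Q=P[np.hypot(P[:,0]-x,P[:,1]-y)<.045];R=Q[Q[:,2]>.062];print(n,np.percentile(Q[:,2],99.5).round(4),R[:,:2].mean(0).round(3))
E
```

```text
xl 0.0719 [0.393 0.25 ]
l 0.0723 [ 0.462 -0.096]
m 0.0732 [ 0.524 -0.451]
s 0.0715 [0.438 0.114]
```

View pics/p8.png

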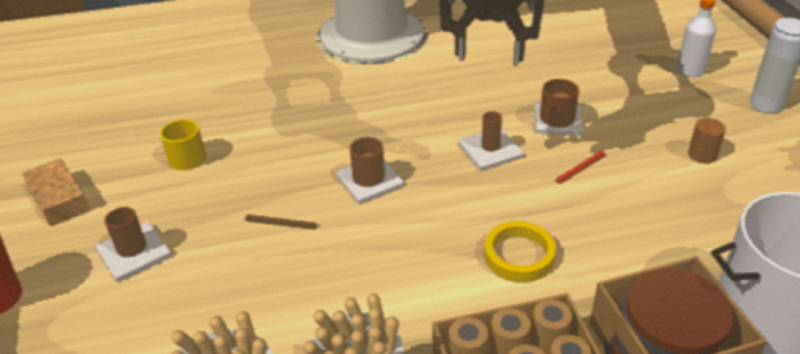

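All four sleeves stand on their stands with tops at about 72 mm. The tape, offcut and yellow tube look unmoved.

```bash
python3 -c "
from bench import bot
print(bot.sign_off())"
```

```text
the job is handed in; nothing more can be done
None
```

All four sleeves stand flat on their matching stands, thickest to thinnest, placed in about 32 s; the tape roll, offcut and yellow look-alike were left alone, and the job is handed in (no verdict was returned).

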